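# Draw a measure of thinner from the bench pump and stand the dipper on the saucer

### The job

Draw a measure of thinner: stand the little steel dipper on the flat board squarely under the nozzle of the pump bottle, press the pump head all the way down and let it come fully back up, then stand the dipper upright in the middle of the saucer. Keep the dipper level as you carry it, never work the pump without the dipper under its nozzle, and leave the other things on the bench where they are.

Things in the scene. Friction and masses are not known exactly. Their poses are not given: they have to be found in the camera images.
- pump (a joint): stroke of the pump head in m: 0 = up at rest, 0.018 = fully down. A spring holds it up and lifts it again when let go; it takes about 3 N to start and 9 N to hold fully down. The head is moulded to the pump stem and does not turn.
- pump_top (a point): centre of the flat round pressing face (white, 32 mm across) on top of the pump head, on the bottle's axis, 194 mm above the bench when up and 176 mm when down; moves with the head. Its x axis points away from the spout: the spout runs along its -x, level with the head.
- nozzle (a point): lower tip of the down-turned white spout, 85 mm from the pump's axis along -x of the dispenser; 155 mm above the bench when the pump is up, 137 mm when down (143 and 125 mm above the board on which the dipper stands). Moves with the pump head.
- dispenser: the pump bottle: a round amber glass bottle, 72 mm in diameter, with a blank paper label, held by a steel band in a bracket screwed to the flat board (square base plate 88 x 88 x 4 mm), with a white ribbed collar (37 mm) up to 139 mm above the board and a white pump head above. It does not move. Origin: on the top face of the board, on the bottle's axis; z up; -x is the way the spout points.
- drip_board: flat pale pink board that protects the bench under the pump bottle, 235 mm (x) by 250 mm (y), 12 mm thick, fixed. Origin: centre of its underside, on the bench; its top face is 12 mm up, and the place under the nozzle is on it.
- dipper: small open steel cup, 56 mm in diameter at the rim, 47 mm foot, 47 mm high, 2 mm wall, with a straight level wooden handle; about 140 g, most of it in the cup. Origin: centre of the underside of the cup; z up; the handle points along -x, from the wall at 28 mm to its rounded end 118 mm from the axis; the wooden grip is 13 mm wide and 10 mm thick, its middle height 41 mm above the underside.
- dipper_mouth (a point): centre of the dipper's round mouth, 46 mm above the underside of the cup
- dipper_grip (a point): middle of the dipper's wooden handle, 75 mm from the cup's axis and 41 mm above its underside; pinch it here across its 13 mm width
- saucer: loose green-glazed saucer, 148 mm in diameter, rim 22 mm high, its middle floor 6 mm above the bench, at the right of the bench. Origin: centre of the underside.
- tube_zinc: bystander: big crumpled paint tube lying along the foot of the black screen, 58 x 148 x 38 mm; origin: centre of the underside
- thinner_bottle: bystander: clear round bottle with a ribbed white screw cap and no pump, 61 mm in diameter, 130 mm high; origin: centre of the underside
- plastic_cup: bystander: clear plastic cup without a handle, 70 mm in diameter, 74 mm high; origin: centre of the underside
- stub_brush: bystander: short flat paint brush lying on the board, 23 x 97 x 10 mm; origin: centre of the underside

How it is judged (in metres and radians):
On the way, in this order (a step that is already met when the one before it is completed fails the run):
1. the dipper stands upright on the board with its mouth under the nozzle (nozzle within 20 mm of the centre of the mouth, seen from above) (horizontal distance between dipper_mouth and nozzle below 0.02 m and z of dipper in the frame of drip_board between 0.009 and 0.016 m and angle between dipper's own z axis and vertical below 0.12 rad), for 0.3 s.
2. with the dipper standing there, the pump head is pressed all the way down (at least 15 of its 18 mm) (all of step 1 and value of joint pump above 0.015 m), for 0.2 s.
3. with the dipper still there, the pump head is let fully back up (within 3 mm) (all of step 1 and value of joint pump below 0.003 m), for 0.2 s.
At the end, for the whole second after the job is handed in: The dipper stands upright (within 7 degrees) and at rest on the floor of the saucer, its axis within 25 mm of the saucer's centre; the saucer lies flat on the bench; the pump head is up (within 3 mm) (horizontal distance between dipper and saucer below 0.025 m and z of dipper in the frame of saucer between 0.003 and 0.01 m and angle between each of dipper, saucer's own z axis and vertical below 0.12 rad and height (world z) of saucer below 0.005 m and linear speed of dipper below 0.02 m/s and value of joint pump below 0.003 m); the robot touches nothing.
It fails at once if the pump is worked (more than 6 mm down) with no dipper under its nozzle (more than 28 mm off centre) (value of joint pump above 0.006 m and horizontal distance between dipper_mouth and nozzle above 0.028 m).
It fails at once if the dipper is tipped by more than 30 degrees (angle between dipper's own z axis and vertical above 0.52 rad).
It fails at once if a bystander is moved by more than 30 mm (distance of any of tube_zinc, thinner_bottle, plastic_cup, stub_brush from where it was at the start of the episode above 0.03 m).
It also fails if it takes over 69 s, if anything falls off the work surface, if the arm or the gripper's body presses on something with over 40 N, if the wrist force passes 120 N, or if a joint passes its speed limit or range.

### The arm

A 6-joint arm with a two-finger parallel gripper is mounted at the origin on the work surface; the furniture and walls round the work are solid. World frame = base frame: x ahead of the robot, y to its left, z up, the work surface at z = 0. Lengths are in mm, angles in rad, forces in N, time in s.
With the tool pointing down it reaches from about 350 to 875 mm from the base axis. Payload 4.2 kg.
Tool frame: the origin (TCP) lies at the very end of the fingers, on their centre line; the grasp point (between the pads) lies 19 mm behind it; z points along the fingers, y is the line along which they close (so a half turn about z gives the same grasp; the last joint's range is limited). The gripper opens to 85 mm and grips with 20 to 120 N. Pads are 22 mm wide; open, the fingers measure 114 mm over their backs; the gripper's body (76 mm by 85 mm) begins 54 mm behind the grasp point. The pads swing forward as they close: fully open they stand 13 mm farther back than shut.
Start: joints at [-1.007, 0.385, 0.008, 0, -1.194, -0.259], TCP at [187.58, -596.165, 231.312] pointing down, gripper open.
Joint ranges: [-3.14, 3.14], [-1.21, 2.06], [-1.07, 1.41], [-3.16, 2.05], [-2.99, -0.16], [-3.1, 3.1]. Speed limits (rad/s): [2.79, 2.79, 3.14, 3.14, 3.14, 3.14].

### API

Orientations are given as a unit quaternion [x, y, z, w].
In Python, from bench import monitor, get_image, camera_info, job_done gives the robot as it stands.
- The arm moves only by the tool send_rows, never from a script. Its argument "series" is a list of rows, each a list of 3 entries, a list of its own where there are three numbers: the shift along the tool's x, y, z in mm, then the turn, a rotation vector about the tool's x, y, z in rad, then the finger opening in mm, from 0 to 85.4. A call has 1 to 8 rows; each row shifts and turns the commanded pose from where the row before left it, along the tool's axes as they then stand; what a row does not reach is not made up. A row lasts 1/10 s, in which the tool goes at most 50 mm and 8.59 degrees, less where a joint would pass 70% of its speed; a pose out of reach is approached as far as the arm can. A call with a gripper value outside its range is refused whole. The fingers move at their own pace and stop on an object; the grip force is fixed at half the most. Time passes only in rows, so rows that do not move let the fingers close. It gives the time, the measured TCP pose, the force, the opening and the grip force at its end, in the units of the state.
- monitor.read_state(): the state, without advancing time (a new reading comes with each control period).
- get_image(name): name is "side" or "top" or "wrist"; returns the picture (420x560x3 uint8, red, green, blue); there is no depth.
- camera_info(name): a dict with "intrinsics" (3x3 intrinsics, pixels), "R" (3x3) and "t" (3): a world point X has camera coordinates R X + t. Camera axes: x right, y down, z forward; pixel columns grow to the right and rows downward; lengths in mm; the calibration is good to about 2 mm. A picture is of the moment at which its call begins: read the wrist's pose just before it. camera_info takes no time and is no camera call; for the wrist camera it gives the pose at the moment of the call.
- job_done(): hands the job in; it is judged then, once.
The state is a dict: "clock": time; "joints": joint angles; "joint_vel": joint speeds; "joint_efforts": joint torques, N m; "position": TCP position; "ee_rot": TCP orientation; "contact_force": force on the tool from outside, world axes, zero at the start; "wrist_torque": the same for the moment, N m; "gripper_width": finger opening in mm; "grasp_force": force on a finger pad.
Only numpy, scipy, OpenCV 4.12 (cv2) and the standard library are available. Lean on these libraries where they do the work, as an engineer would, in place of code of your own. Each camera call takes 0.05 s, during which the arm holds its last target. There are 200 camera calls.

## Working session

There is one attempt and no reset: what is moved stays moved. The work goes in short steps, Python scripts to look and compute and a tool call to move; the robot and the scene stay as the last step left them, time stands still between calls to the robot, and variables do not carry over. Pictures are saved under pics/ and viewed, at most 13 in all, crops included, and the job is handed in when it is done.

Besides the shell and the picture viewer there is one more tool, called as name(argument=value, ...) on one line, values as JSON. send_rows: Moves the arm, as the interface text tells. Its arguments: {"type":"object","properties":{"series":{"type":"array"}},"required":["series"]}

```bash
ls; mkdir -p pics; python3 - <<'E'
from bench import monitor,get_image,camera_info
import cv2,numpy as np
s=monitor.read_state();print({k:np.round(v,3).tolist() for k,v in s.items()})
for n in("top","side","wrist"):
    c=camera_info(n);print(n,{k:np.round(np.array(v),3).tolist() for k,v in c.items() if k in("intrinsics","R","t")})
for n in("top","side"):
    cv2.imwrite(f"pics/{n}0.png",get_image(n)[:,:,::-1])
E
```

```text
pics
{'clock': 0.0, 'joints': [-1.007, 0.386, 0.007, -0.001, -1.194, -0.259], 'joint_vel': [-0.0, -0.0, 0.0, -0.0, -0.002, -0.001], 'joint_efforts': [0.0, -39.229, 18.84, 4.186, -0.005, -0.0], 'position': [187.399, -595.626, 230.215], 'ee_rot': [-0.152, 0.988, 0.001, -0.0], 'contact_force': [-0.743, 1.095, -0.264], 'wrist_torque': [-0.028, 0.036, 0.008], 'grasp_force': 0.0, 'gripper_width': 85.36}
top {'intrinsics': [[472.824, 0.0, 282.126], [0.0, 472.824, 210.005], [0.0, 0.0, 1.0]], 'R': [[-0.025, -0.999, 0.024], [-0.99, 0.022, -0.139], [0.138, -0.028, -0.99]], 't': [0.057, 499.79, 1511.361]}
side {'intrinsics': [[432.282, 0.0, 280.366], [0.0, 432.282, 205.328], [0.0, 0.0, 1.0]], 'R': [[-0.936, -0.353, -0.005], [-0.229, 0.617, -0.753], [0.269, -0.704, -0.658]], 't': [448.384, 228.042, 974.622]}
wrist {'intrinsics': [[331.071, 0.0, 274.408], [0.0, 331.071, 216.741], [0.0, 0.0, 1.0]], 'R': [[-0.3, 0.954, 0.002], [0.915, 0.287, 0.285], [0.271, 0.088, -0.959]], 't': [624.389, -36.92, 379.238]}
```

View pics/top0.png

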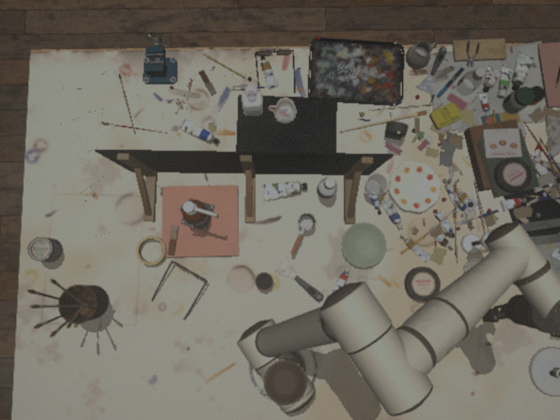

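View pics/side0.png

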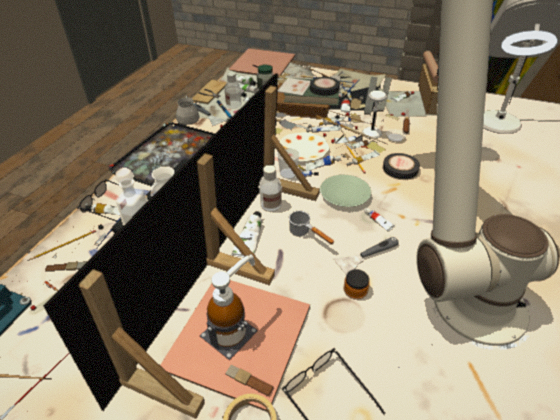

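The top view shows the dispenser at about (197,208) with its spout pointing right and slightly down to (217,213). The dipper cup is at (307,222), with its handle running to (295,255). The saucer is at (364,245). The side view shows the same things, and the brush lies on the board on the near side.

```bash
cat > h.py <<'E'
import cv2,numpy as np
from bench import monitor,get_image,camera_info
def cast(n,px,z,ci=None):
    c=ci or camera_info(n);K,R,t=[np.array(c[k],float) for k in("intrinsics","R","t")]
    p=np.atleast_2d(np.array(px,float));d=(R.T@np.linalg.inv(K)@np.c_[p,np.ones(len(p))].T).T
    o=-R.T@t
    return o+d*((z-o[2])/d[:,2])[:,None]
def proj(n,X,ci=None):
    c=ci or camera_info(n);K,R,t=[np.array(c[k],float) for k in("intrinsics","R","t")]
    q=K@(R@np.atleast_2d(X).T+t.reshape(3,1));return (q[:2]/q[2]).T
def blobs(m,amin=20):
    cs,_=cv2.findContours(m.astype(np.uint8),cv2.RETR_EXTERNAL,cv2.CHAIN_APPROX_NONE)
    return sorted([c for c in cs if cv2.contourArea(c)>amin],key=cv2.contourArea,reverse=True)
E
python3 - <<'E'
from h import *
im=cv2.imread("pics/top0.png");hsv=cv2.cvtColor(im,cv2.COLOR_BGR2HSV)
H,S,V=[hsv[:,:,i].astype(int) for i in range(3)]
g=(H>40)&(H<90)&(S>25)&(V>60)
for c in blobs(g,200)[:3]: 
    r=cv2.minAreaRect(c);print("green",r,cast("top",r[0],22).round(0))
p=(H<10)&(S>70)&(V>120)
for c in blobs(p,1000)[:2]:
    r=cv2.minAreaRect(c);print("pink",r);print(cast("top",cv2.boxPoints(r),12).round(0))
for u,v,z in [(188,207,194),(217,213,160),(307,220,47),(295,257,41)]: print((u,v),cast("top",(u,v),z).round(0))
print(hsv[222,307],hsv[245,298],hsv[210,205])
cv2.imwrite("pics/crop.png",cv2.resize(im[150:290,150:400],None,fx=3.2,fy=3.2,interpolation=cv2.INTER_CUBIC))
E
```

```text
green ((363.5, 244.5), (43.0, 43.0), 90.0) [[ 381. -276.   22.]]
pink ((199.5, 221.0), (70.0, 75.0), 90.0)
[[592. 385.  12.]
 [587. 136.  12.]
 [354. 139.  12.]
 [360. 382.  12.]]
(188, 207) [[492. 267. 194.]]
(217, 213) [[477. 187. 160.]]
(307, 220) [[464. -91.  47.]]
(295, 257) [[345. -49.  41.]]
[ 20  11 141] [13 47 97] [ 90   2 116]
```

View pics/crop.png

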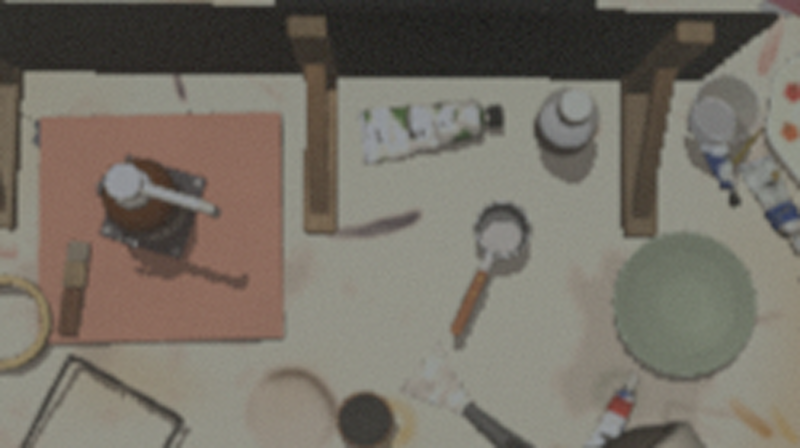

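The crop shows the pump top at full-image pixel (189,208), the nozzle end at (217,216), the dipper rim at (307,222) and the handle end at (293,258). That puts the dipper near (462,-91) with its handle pointing about 160° from +x. I'll turn the tool across the handle and fly there for a closer look.

send_rows(series=[[[0, 0, 0], [0, 0, 0.131], 85], [[0, 0, 0], [0, 0, 0.131], 85], [[0, 0, 0], [0, 0, 0.131], 85], [[0, 0, 0], [0, 0, 0.131], 85], [[0, 0, 0], [0, 0, 0.131], 85], [[0, 20, 0], [0, 0, 0], 85], [[0, 35, 0], [0, 0, 0], 85], [[0, 40, 0], [0, 0, 0], 85]])

```text
clock: 0.9
position: [220.0, -506.1, 230.2]
ee_rot: [0.175, 0.985, 0.001, -0.001]
contact_force: [1.3, -0.1, 1.0]
gripper_width: 85.0
grasp_force: 0.0
```

send_rows(series=[[[0, 40, 0], [0, 0, 0], 85], [[0, 40, 0], [0, 0, 0], 85], [[0, 40, 0], [0, 0, 0], 85], [[0, 40, 0], [0, 0, 0], 85], [[0, 40, 0], [0, 0, 0], 85], [[0, 40, 0], [0, 0, 0], 85], [[0, 40, 0], [0, 0, 0], 85], [[0, 40, 0], [0, 0, 0], 85]])

```text
clock: 1.7
position: [329.9, -204.8, 231.2]
ee_rot: [0.174, 0.985, 0.0, -0.0]
contact_force: [1.1, 0.1, -0.8]
gripper_width: 85.1
grasp_force: 0.0
```

send_rows(series=[[[0, 40, 0], [0, 0, 0], 85], [[0, 40, 0], [0, 0, 0], 85], [[0, 40, 0], [0, 0, 0], 85], [[0, 25, 0], [0, 0, 0], 85], [[0, 5, 0], [0, 0, 0], 85], [[0, 0, 0], [0, 0, 0], 85], [[0, 0, 0], [0, 0, 0], 85]])

```text
clock: 2.4
position: [380.9, -66.0, 231.1]
ee_rot: [0.175, 0.985, -0.0, -0.0]
contact_force: [0.5, 0.4, -0.2]
gripper_width: 85.1
grasp_force: 0.0
```

```bash
python3 - <<'E'
from h import *
import json
s=monitor.read_state();print(s["clock"],s["position"],s["ee_rot"],s["joints"])
ci=camera_info("wrist");im=get_image("wrist")[:,:,::-1];cv2.imwrite("pics/w1.png",im)
json.dump({k:np.array(ci[k]).tolist() for k in("intrinsics","R","t")},open("w1.json","w"))
cv2.imwrite("pics/side1.png",get_image("side")[:,:,::-1])
E
```

```text
2.4 [380.89783565 -66.01502802 231.05238727] [ 1.74504536e-01  9.84656266e-01 -1.52771533e-04 -4.24797898e-04] [ 2.54480705e-01 -3.72348977e-02 -5.21423884e-01 -8.62122823e-05
 -1.08750698e+00 -2.17604209e+00]
```

View pics/w1.png

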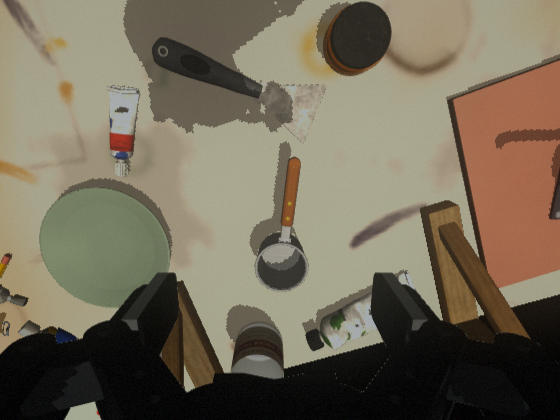

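The wrist view shows the dipper rim at about (281,262), radius ~26 px, with its wooden handle running from (287,228) up to (294,158). The saucer is at (105,246), and the screen leg's near end is at (440,208). Next I'll measure these properly.

```bash
python3 - <<'E'
from h import *
import json
ci=json.load(open("w1.json"));im=cv2.imread("pics/w1.png");hsv=cv2.cvtColor(im,cv2.COLOR_BGR2HSV)
H,S,V=[hsv[:,:,i].astype(int) for i in range(3)]
m=(H<18)&(S>120)&(V>70);m[:150]=0;m[235:]=0;m[:,:265]=0;m[:,320:]=0
c=blobs(m,50)[0][:,0,:];P=cast("wrist",c,44,ci)[:,:2]
vx,vy,x0,y0=cv2.fitLine(P.astype(np.float32),cv2.DIST_HUBER,0,.01,.01).ravel()
d=np.array([vx,vy]);d*=np.sign(-d[0]);q=np.array([x0,y0]);s=(P-q)@d
end=q+d*s.max();print("handle dir",d,np.degrees(np.arctan2(d[1],d[0])),"wood ends",q+d*s.min(),end,"len",np.ptp(s),"axis pred",end-118*d,"grip",end-43*d)
# rim: not-bench, low sat/dark region of cup, upper rim
g=cv2.cvtColor(im,cv2.COLOR_BGR2GRAY)
for z in (47,):
    k=cv2.HoughCircles(cv2.GaussianBlur(g,(3,3),0)[225:305,240:325],cv2.HOUGH_GRADIENT,1,10,param1=80,param2=12,minRadius=20,maxRadius=34)
    for a in k[0][:4]: print(a,cast("wrist",(a[0]+240,a[1]+225),z,ci))
gm=(H>40)&(H<90)&(S>25)&(V>60)
c=blobs(gm,500)[0];e=cv2.fitEllipse(cv2.convexHull(c));print("sauc",e,cast("wrist",e[0],20,ci))
el=cv2.fitEllipse(cv2.convexHull(c)); r=cast("wrist",cv2.convexHull(c)[:,0],22,ci);print(cv2.minEnclosingCircle(r[:,:2].astype(np.float32)))
print("leg",cast("wrist",(440,208),20,ci))
print("tcp px",proj("wrist",monitor.read_state()["position"],ci))
E
```

```text
handle dir [-0.9033097  0.428989 ] 154.59659 wood ends [417.56546899 -66.51459534] [354.10592919 -36.37715301] len 70.25225079542469 axis pred [460.69647485 -86.99785384] grip [392.94824487 -54.82368049]
[40.5 38.5 26.6] [[454.91723356 -86.91363621  47.        ]]
[39.5 24.5 20.5] [[439.36385267 -82.43649831  47.        ]]
[31.5 15.5 21.6] [[426.91830925 -86.87810472  47.        ]]
[42.5 48.5 31.1] [[466.75686093 -88.87586573  47.        ]]
sauc ((104.29380798339844, 247.07888793945312), (113.36762237548828, 133.86732482910156), 118.8248519897461) [[ 378.09862304 -273.1317128    20.        ]]
((381.4164123535156, -273.1431579589844), 73.25714111328125)
leg [[464.45021046  97.4170344   20.        ]]
tcp px [[275.22407769 278.15894073]]
```

send_rows(series=[[[0, 0, 0], [0, 0, 0.092], 85], [[-5, 13, 15], [0, 0, 0], 85], [[0, 0, 35], [0, 0, 0], 85], [[0, 0, 40], [0, 0, 0], 85], [[0, 0, 40], [0, 0, 0], 85], [[0, 0, 36], [0, 0, 0], 85], [[0, 0, 15], [0, 0, 0], 85], [[0, 0, 0], [0, 0, 0], 85]])

```text
clock: 3.3
position: [389.6, -57.1, 48.4]
ee_rot: [0.22, 0.975, -0.001, -0.003]
contact_force: [-0.9, -0.2, 0.4]
gripper_width: 85.1
grasp_force: 0.0
```

```bash
python3 - <<'E'
from h import *
import json
s=monitor.read_state();print(s["position"],s["ee_rot"],s["contact_force"])
ci=camera_info("wrist");im=get_image("wrist")[:,:,::-1];cv2.imwrite("pics/w2.png",im)
json.dump({k:np.array(ci[k]).tolist() for k in("intrinsics","R","t")},open("w2.json","w"))
print("grip px",proj("wrist",s["position"]+[0,0,19],ci))
E
```

```text
[389.59907727 -57.13658778  48.41552595] [ 0.22030409  0.9754264  -0.00140747 -0.00273279] [-0.87649918 -0.22513728  0.41987396]
grip px [[275.78386858 298.34028034]]
```

View pics/w2.png

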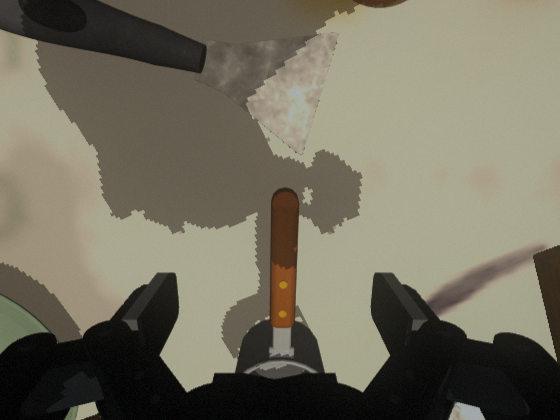

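The open fingers straddle the handle at column ~284, with the grasp point projecting to (276,298). The wooden handle spans rows 190–328. I'll cast those to a position.

```bash
python3 - <<'E'
from h import *
import json
ci=json.load(open("w2.json"))
for z in (41,46): print(z,cast("wrist",[(284.5,190),(283,328),(283,260)],z,ci).round(1).tolist())
c=camera_info("wrist");R=np.array(c["R"]);print((-R.T@np.array(c["t"])).round(1))
E
```

```text
41 [[354.5, -36.0, 41.0], [420.8, -67.8, 41.0], [385.9, -51.4, 41.0]]
46 [[353.5, -35.7, 46.0], [417.6, -66.4, 46.0], [383.8, -50.6, 46.0]]
[325.6 -26.1 192.2]
```

send_rows(series=[[[-2, 4, 13], [0, 0, 0], 85], [[0, 0, 10], [0, 0, 0], 85], [[0, 0, 0], [0, 0, 0], 40], [[0, 0, 0], [0, 0, 0], 5], [[0, 0, 0], [0, 0, 0], 5], [[0, 0, 0], [0, 0, 0], 5], [[0, 0, 0], [0, 0, 0], 5], [[0, 0, 0], [0, 0, 0], 5]])

```text
clock: 4.15
position: [395.2, -53.0, 27.7]
ee_rot: [0.219, 0.976, 0.0, 0.0]
contact_force: [-1.4, 1.3, 3.8]
gripper_width: 11.7
grasp_force: 61.5
```

send_rows(series=[[[0, 0, 0], [0, 0, 0], 5], [[0, 0, 0], [0, 0, 0], 5], [[0, 0, 0], [0, 0, 0], 5]])

```text
clock: 4.45
position: [395.1, -53.0, 27.5]
ee_rot: [0.219, 0.976, 0.0, 0.0]
contact_force: [-1.9, 2.5, 5.2]
gripper_width: 11.2
grasp_force: 61.7
```

send_rows(series=[[[0, 0, -5], [0, 0, 0], 5], [[0, 0, -15], [0, 0, 0], 5], [[0, 0, -20], [0, 0, 0], 5], [[0, 0, -20], [0, 0, 0], 5], [[0, 0, -20], [0, 0, 0], 5], [[0, 0, -10], [0, 0, 0], 5], [[0, 0, 0], [0, 0, 0], 5]])

```text
clock: 5.15
position: [395.6, -53.0, 118.4]
ee_rot: [0.219, 0.976, 0.001, 0.001]
contact_force: [0.6, 0.1, -1.5]
gripper_width: 11.4
grasp_force: 60.9
```

```bash
python3 - <<'E'
from h import *
s=monitor.read_state();print(s["position"],s["gripper_width"],s["grasp_force"],s["contact_force"],s["wrist_torque"])
ti=camera_info("top");si=camera_info("side")
w=get_image("wrist")[:,:,::-1];sd=get_image("side")[:,:,::-1];t=get_image("top")[:,:,::-1]
cv2.imwrite("pics/side2.png",sd);cv2.imwrite("pics/top2.png",t);cv2.imwrite("pics/w3.png",w)
big=np.vstack([cv2.resize(sd[170:370,150:420],(540,400),interpolation=cv2.INTER_CUBIC)])
a=cv2.resize(sd[250:360,180:290],(396,396),interpolation=cv2.INTER_CUBIC)
b=cv2.resize(t[180:260,165:245],(396,396),interpolation=cv2.INTER_CUBIC)
cv2.imwrite("pics/m3.png",np.hstack([a,b]))
E
```

```text
[395.58000557 -52.97300346 118.40356371] 11.431254893902471 60.87146043777466 [ 0.55042049  0.11798355 -1.51827514] [0.09233652 0.08613906 0.0206992 ]
```

View pics/m3.png

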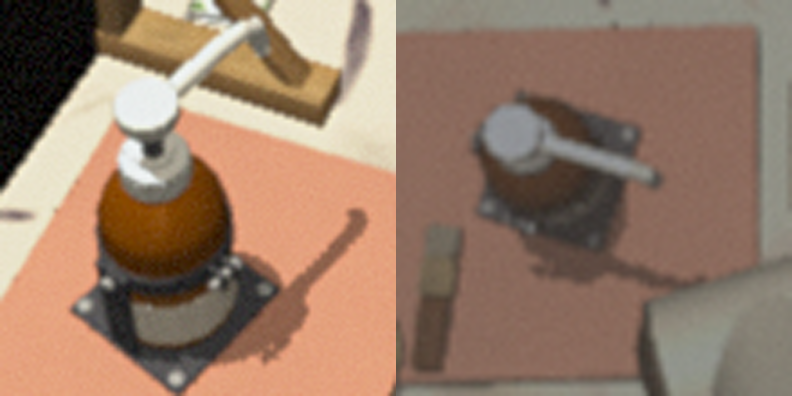

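Left is the side view: pump-top centre at (147,102) and spout tip at (262,45) in the crop. Right is the top view: pump top at (121,136) and spout tip at (259,178) in the crop. I'll cast both views.

```bash
python3 - <<'E'
from h import *
P=[cast("side",(220.8,278.0),194)[0],cast("top",(189.4,207.5),194)[0]]
N=[cast("side",(252.8,262.5),157)[0],cast("top",(217.1,215.8),165)[0]]
print(np.round(P,1),np.round(N,1))
p=np.mean(P,0)[:2]
# spout axis direction from both views, via white mask in top
im=cv2.imread("pics/top2.png");hsv=cv2.cvtColor(im,cv2.COLOR_BGR2HSV);H,S,V=[hsv[:,:,i].astype(int) for i in range(3)]
m=(S<35)&(V>95);m[:195]=0;m[225:]=0;m[:,:182]=0;m[:,222:]=0
c=blobs(m,20)[0];print(cv2.contourArea(c),cv2.boundingRect(c))
mm=np.zeros(m.shape,np.uint8);cv2.drawContours(mm,[c],-1,1,-1);ys,xs=np.nonzero(mm);k=xs>199
Q=cast("top",np.c_[xs[k],ys[k]],178)[:,:2];vx,vy,x0,y0=cv2.fitLine(Q.astype(np.float32),cv2.DIST_L2,0,.01,.01).ravel()
d=np.array([vx,vy])*(-np.sign(vy));print("spout dir",d,np.degrees(np.arctan2(d[1],d[0])))
for u in (p-N[0][:2],p-N[1][:2]): print(np.hypot(*u),np.degrees(np.arctan2(-u[1],-u[0])))
print("nozzle",p+85*d)
u=-(p-np.mean(N,0)[:2]);print("nozzle2",p+85*u/np.hypot(*u))
E
```

```text
[[494.4 266.6 194. ]
 [490.7 263.1 194. ]] [[468.9 182.4 157. ]
 [468.3 185.9 165. ]]
199.0 (182, 201, 35, 16)
spout dir [-0.3454722 -0.938429 ] -110.21062
85.81633411019358 -106.01322288461174
82.61103644973556 -107.06699846703138
nozzle [463.18433118 185.08810698]
nozzle2 [468.36537375 183.36758045]
```

Both views agree: nozzle at about (467,184) and pump axis at about (492,265). I'll turn the handle by 35°, pull back a little, then go across in front of the leg.

send_rows(series=[[[0, 0, 0], [0, 0, -0.061], 5], [[0, 0, 0], [0, 0, -0.122], 5], [[0, 0, 0], [0, 0, -0.122], 5], [[0, 0, 0], [0, 0, -0.122], 5], [[0, 0, 0], [0, 0, -0.122], 5], [[10, 0, 0], [0, 0, -0.061], 5], [[20, 0, 0], [0, 0, 0], 5], [[0, 0, 0], [0, 0, 0], 5]])

```text
clock: 6.1
position: [361.7, -58.3, 115.8]
ee_rot: [-0.083, 0.997, -0.0, -0.003]
contact_force: [-0.2, 0.2, -2.3]
gripper_width: 11.5
grasp_force: 60.8
```

send_rows(series=[[[-1.5, 10, 0], [0, 0, 0], 5], [[-3.5, 22, 0], [0, 0, 0], 5], [[-4, 25, 0], [0, 0, 0], 5], [[-4, 25, 0], [0, 0, 0], 5], [[-4, 25, 0], [0, 0, 0], 5], [[-4, 25, 0], [0, 0, 0], 5], [[-3, 20, 8], [0, 0, 0], 5], [[-2, 10, 10], [0, 0, 0], 5]])

```text
clock: 6.9
position: [364.9, 109.3, 99.3]
ee_rot: [-0.085, 0.996, 0.001, 0.001]
contact_force: [0.0, -0.4, -1.1]
gripper_width: 11.3
grasp_force: 60.8
```

send_rows(series=[[[0, 0, 10], [0, 0, 0], 5], [[0, 0, 6], [0, 0, 0], 5], [[0, 0, 0], [0, 0, 0], 5]])

```text
clock: 7.2
position: [363.6, 106.6, 82.4]
ee_rot: [-0.084, 0.996, -0.001, -0.001]
contact_force: [1.7, 0.3, -1.8]
gripper_width: 11.5
grasp_force: 60.8
```

```bash
python3 - <<'E'
from h import *
s=monitor.read_state();print(s["position"],s["ee_rot"],s["gripper_width"],s["contact_force"],s["joints"])
p=s["position"];x,y,z,w=s["ee_rot"];tx=np.array([x*x-y*y,2*x*y]);ty=np.array([2*x*y,y*y-x*x])
D=np.array([394.3,171.8])-p[:2];print(tx,ty,"shift",D@tx,D@ty)
w=get_image("wrist")[:,:,::-1];cv2.imwrite("pics/w4.png",w)
E
```

```text
[363.58365366 106.60047559  82.40926795] [-8.39150758e-02  9.96472106e-01 -7.37924456e-04 -1.02788308e-03] 11.515746220018727 [ 1.68068339  0.324459   -1.76389967] [ 7.20555572e-01  1.63246638e-01 -7.65771929e-01 -5.85554540e-05
 -6.44308189e-01 -2.12327716e+00]
[-0.98591492 -0.16723806] [-0.16723806  0.98591492] shift -41.1875463917649 59.14424151225736
```

View pics/w4.png

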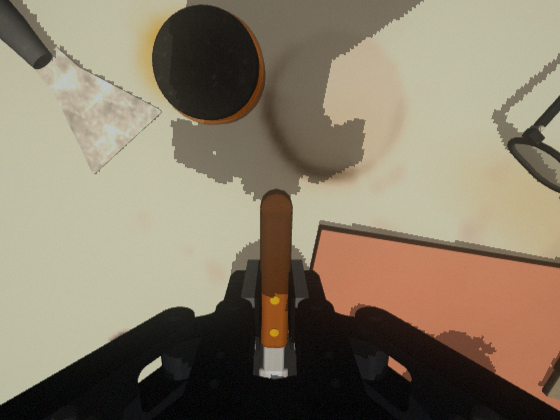

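The handle is held straight and level in the pads. Moving in under the nozzle and down.

send_rows(series=[[[-6, 9, 0], [0, 0, 0], 5], [[-12, 17, 0], [0, 0, 0], 5], [[-12, 17, 0], [0, 0, 0], 5], [[-8, 12, 0], [0, 0, 0], 5], [[-3, 4, 0], [0, 0, 0], 5], [[0, 0, 12], [0, 0, 0], 5], [[0, 0, 16], [0, 0, 0], 5], [[0, 0, 8], [0, 0, 0], 5]])

```text
clock: 8.05
position: [393.8, 170.8, 46.4]
ee_rot: [-0.083, 0.997, -0.001, -0.001]
contact_force: [0.5, 0.5, -1.2]
gripper_width: 11.2
grasp_force: 60.8
```

send_rows(series=[[[0, 0, 0], [0, 0, 0], 5], [[0, 0, 0], [0, 0, 0], 5]])

```text
clock: 8.25
position: [394.7, 171.6, 47.6]
ee_rot: [-0.084, 0.996, -0.0, 0.0]
contact_force: [0.2, 0.7, -1.8]
gripper_width: 11.5
grasp_force: 60.8
```

```bash
python3 - <<'E'
from h import *
s=monitor.read_state();print(s["position"],s["contact_force"])
t=get_image("top")[:,:,::-1];sd=get_image("side")[:,:,::-1];cv2.imwrite("pics/side5.png",sd);cv2.imwrite("pics/top5.png",t)
a=cv2.resize(sd[240:350,190:300],(396,396),interpolation=cv2.INTER_CUBIC)
b=cv2.resize(t[180:260,180:260],(396,396),interpolation=cv2.INTER_CUBIC)
cv2.imwrite("pics/m5.png",np.hstack([a,b]))
c=np.array([467,184,0])
for z in (47+14,155): print(proj("side",c+[0,0,z]),proj("top",c+[0,0,z]))
E
```

```text
[394.68479758 171.5608961   47.58009769] [ 0.22828033  0.65718928 -1.80017947]
[[255.38005073 292.97658888]] [[221.33373956 220.32413905]]
[[253.38083694 263.98624459]] [[218.10539222 216.6409042 ]]
```

View pics/m5.png

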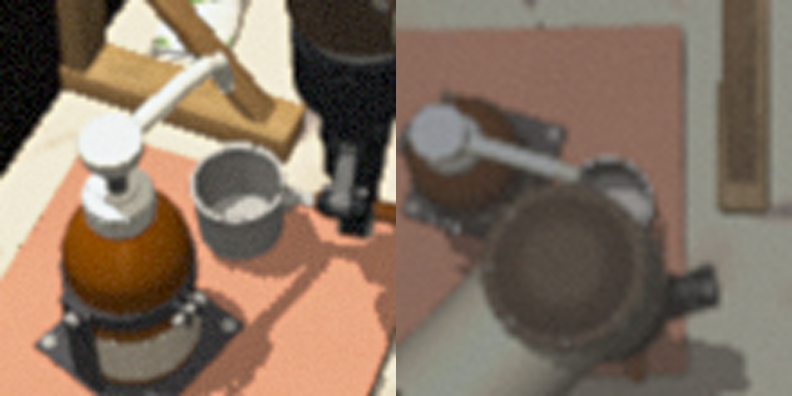

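The cup hangs just above the board with the nozzle over it. In the side view the rim is centred near crop (238,176) and the nozzle tip is at (226,82). In the top view the rim's right edge is near column 655 and its upper edge near row 155. I'll check the offset.

```bash
python3 - <<'E'
from h import *
z=66
print("side rim pts L,R,T,B",cast("side",[(190+x/3.6,240+y/3.6) for x,y in((193,176),(283,176),(238,144),(238,208))],z).round(1).tolist())
print("side ctr",cast("side",(190+238/3.6,240+176/3.6),z).round(1),"nozzle",cast("side",(252.8,262.8),155).round(1))
print("top R,T",cast("top",[(180+(657-396)/4.95,180+195/4.95),(180+(620-396)/4.95,180+155/4.95)],z).round(1).tolist())
E
```

```text
side rim pts L,R,T,B [[493.4, 186.3, 66.0], [442.8, 167.4, 66.0], [477.7, 154.5, 66.0], [458.9, 198.4, 66.0]]
side ctr [[468.1 176.9  66. ]] nozzle [[469.3 181.5 155. ]]
top R,T [[468.6, 147.3, 66.0], [495.1, 170.8, 66.0]]
```

send_rows(series=[[[-1, 3, 0], [0, 0, 0], 5], [[-1, 3, 2], [0, 0, 0], 5], [[0, 0, 3], [0, 0, 0], 5], [[0, 0, 1], [0, 0, 0], 5], [[0, 0, 0], [0, 0, 0], 5], [[0, 0, 0], [0, 0, 0], 5]])

```text
clock: 8.95
position: [395.4, 177.8, 41.2]
ee_rot: [-0.084, 0.996, -0.0, -0.0]
contact_force: [0.2, -0.3, -1.9]
gripper_width: 11.5
grasp_force: 60.9
```

send_rows(series=[[[0, 0, 1], [0, 0, 0], 5], [[0, 0, 0], [0, 0, 0], 5]])

```text
clock: 9.15
position: [395.5, 177.8, 40.5]
ee_rot: [-0.084, 0.996, -0.0, 0.0]
contact_force: [-1.4, -0.5, 0.3]
gripper_width: 12.0
grasp_force: 61.2
```

send_rows(series=[[[0, 0, 1], [0, 0, 0], 5], [[0, 0, 0], [0, 0, 0], 5]])

```text
clock: 9.35
position: [395.1, 177.7, 39.8]
ee_rot: [-0.084, 0.996, -0.0, -0.0]
contact_force: [-4.2, -0.1, 8.1]
gripper_width: 11.3
grasp_force: 62.0
```

Contact at 8 N, so the cup is on the board. Releasing and rising clear.

send_rows(series=[[[0, 0, 0], [0, 0, 0], 20], [[0, 0, 0], [0, 0, 0], 40], [[0, 0, 0], [0, 0, 0], 50], [[0, 0, 0], [0, 0, 0], 50], [[0, 0, -8], [0, 0, 0], 50], [[0, 0, -20], [0, 0, 0], 50], [[0, 0, -30], [0, 0, 0], 50], [[0, 0, -35], [0, 0, 0], 50]])

```text
clock: 10.15
position: [394.9, 177.3, 133.2]
ee_rot: [-0.084, 0.996, -0.001, -0.001]
contact_force: [0.9, 0.4, -0.2]
gripper_width: 49.6
grasp_force: 0.0
```

send_rows(series=[[[0, 0, -40], [0, 0, 0], 50], [[0, 0, -40], [0, 0, 0], 30], [[0, 0, -27], [0, 0, 0], 10], [[0, 0, 0], [0, 0, 0], 0], [[0, 0, 0], [0, 0, 0], 0], [[0, 0, 0], [0, 0, 0], 0]])

```text
clock: 10.75
position: [394.7, 177.3, 238.3]
ee_rot: [-0.084, 0.996, -0.001, -0.001]
contact_force: [-0.7, 0.1, 0.1]
gripper_width: -0.2
grasp_force: 0.0
```

```bash
python3 - <<'E'
from h import *
import json
s=monitor.read_state();print(s["position"],s["ee_rot"],s["contact_force"],s["gripper_width"])
ci=camera_info("wrist");w=get_image("wrist")[:,:,::-1];cv2.imwrite("pics/w6.png",w)
sd=get_image("side")[:,:,::-1];cv2.imwrite("pics/side6.png",sd)
json.dump({k:np.array(ci[k]).tolist() for k in("intrinsics","R","t")},open("w6.json","w"))
b=cv2.resize(sd[240:350,190:300],(250,250),interpolation=cv2.INTER_CUBIC);o=np.zeros((420,250,3),np.uint8);o[:250]=b
cv2.imwrite("pics/m6.png",np.hstack([w,o])[:,10:])
for n,X in(("pump",[492.5,265,194]),("noz",[468,183,155]),("mouth",[468,183,58])): print(n,proj("wrist",X,ci))
E
```

```text
[394.72943029 177.25559786 238.3188526 ] [-8.36546191e-02  9.96494155e-01 -5.41234426e-04 -1.00549366e-03] [-0.69992664  0.05014542  0.13323171] -0.24371755400589643
pump [[375.93584529 393.3116275 ]]
noz [[266.8364507  314.21015262]]
mouth [[268.91423468 262.47498152]]
```

View pics/m6.png

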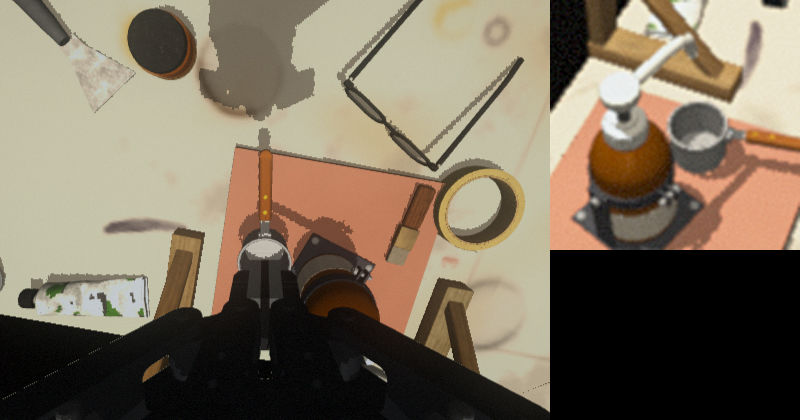

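The wrist view shows the dipper standing on the board, handle end at column ~275, row 150 and rim at about columns 249–301, row ~262, just as the side crop shows. Next I'll cast the handle line and the rim to fix the cup position.

```bash
python3 - <<'E'
from h import *
import json
ci=json.load(open("w6.json"));im=cv2.imread("pics/w6.png");hsv=cv2.cvtColor(im,cv2.COLOR_BGR2HSV)
H,S,V=[hsv[:,:,i].astype(int) for i in range(3)]
m=(H<18)&(S>140)&(V>60);m[:140]=0;m[232:]=0;m[:,:262]=0;m[:,287:]=0
ys,xs=np.nonzero(m)
# saturation of wood vs pink: keep per-row centre of the most saturated run
print([(r,int(S[r,262:290].max()),[int(v) for v in S[r,262:290:3]]) for r in(160,180,210)])
c=blobs(m,50)[0][:,0,:];P=cast("wrist",c,56,ci)[:,:2]
vx,vy,x0,y0=cv2.fitLine(P.astype(np.float32),cv2.DIST_HUBER,0,.01,.01).ravel();d=np.array([vx,vy]);d*=np.sign(-d[0]);q=np.array([x0,y0]);s=(P-q)@d
end=q+d*s.max();print(np.degrees(np.arctan2(d[1],d[0])),end,np.ptp(s),"axis",end-118*d)
print("rim L,R,T",cast("wrist",[(249,262),(300.5,262),(275,237)],59,ci).round(1).tolist())
im2=cv2.imread("pics/side6.png")
E
```

```text
[(160, 187, [127, 129, 131, 180, 185, 183, 181, 128, 128, 129]), (180, 195, [132, 129, 132, 181, 191, 190, 184, 132, 129, 130]), (210, 200, [130, 130, 127, 192, 200, 195, 180, 137, 133, 134])]
-171.7978 [351.27902721 170.6893628 ] 70.76289892527879 axis [468.0719807  187.52404908]
rim L,R,T [[470.5, 162.1, 59.0], [461.4, 215.7, 59.0], [438.3, 184.5, 59.0]]
```

The cup axis is at (467,188), about 5 mm from the nozzle, which is well inside 20 mm. Now over to the pump head with the fingers shut.

send_rows(series=[[[-10, 6, 0], [0, 0, 0], 0], [[-20, 13, 0], [0, 0, 0], 0], [[-25, 16, 0], [0, 0, 0], 0], [[-25, 16, 0], [0, 0, 0], 0], [[-20, 13, 0], [0, 0, 0], 0], [[-11, 6, 0], [0, 0, 0], 0], [[0, 0, 15], [0, 0, 0], 0], [[0, 0, 10], [0, 0, 0], 0]])

```text
clock: 11.65
position: [493.1, 265.3, 212.6]
ee_rot: [-0.084, 0.996, -0.001, -0.001]
contact_force: [0.5, 0.7, -0.7]
gripper_width: -0.3
grasp_force: 0.0
```

send_rows(series=[[[0, 0, 5], [0, 0, 0], 0], [[0, 0, 0], [0, 0, 0], 0], [[0, 0, 0], [0, 0, 0], 0]])

```text
clock: 11.95
position: [493.3, 265.3, 209.8]
ee_rot: [-0.084, 0.996, 0.0, 0.0]
contact_force: [-0.1, 0.4, 0.9]
gripper_width: 0.0
grasp_force: 0.0
```

```bash
python3 - <<'E'
from h import *
s=monitor.read_state();print(s["position"],s["contact_force"])
t=get_image("top")[:,:,::-1];sd=get_image("side")[:,:,::-1];cv2.imwrite("pics/side7.png",sd)
a=cv2.resize(sd[230:340,170:280],(500,500),interpolation=cv2.INTER_CUBIC)
cv2.imwrite("pics/m7.png",a)
print((proj("side",s["position"])-[170,230])*500/110)
E
```

```text
[493.32120562 265.31789341 209.80683799] [-0.06330355  0.41615041  0.94390476]
[[230.92637132 190.99932394]]
```

View pics/m7.png

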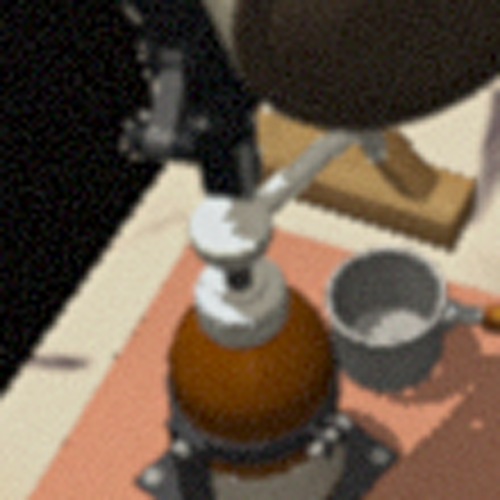

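The shut fingertips end near (231,192), directly above the pump face centred near (230,222). Pressing now.

send_rows(series=[[[0, 0, 7], [0, 0, 0], 0], [[0, 0, 6], [0, 0, 0], 0], [[0, 0, 5], [0, 0, 0], 0], [[0, 0, 5], [0, 0, 0], 0], [[0, 0, 4], [0, 0, 0], 0], [[0, 0, 2], [0, 0, 0], 0], [[0, 0, 0], [0, 0, 0], 0]])

```text
clock: 12.75
position: [493.0, 265.3, 180.9]
ee_rot: [-0.084, 0.996, -0.0, -0.0]
contact_force: [-3.8, -0.4, 7.0]
gripper_width: -0.0
grasp_force: 3.5
```

send_rows(series=[[[0, 0, 3], [0, 0, 0], 0], [[0, 0, 0], [0, 0, 0], 0], [[0, 0, 0], [0, 0, 0], 0]])

```text
clock: 13.05
position: [493.1, 265.3, 178.4]
ee_rot: [-0.084, 0.996, -0.0, 0.0]
contact_force: [-3.4, 0.4, 7.7]
gripper_width: -0.0
grasp_force: 4.0
```

send_rows(series=[[[0, 0, 2], [0, 0, 0], 0], [[0, 0, 0], [0, 0, 0], 0], [[0, 0, 0], [0, 0, 0], 0]])

```text
clock: 13.35
position: [493.1, 265.3, 176.5]
ee_rot: [-0.084, 0.996, -0.0, 0.0]
contact_force: [-4.2, 0.4, 8.6]
gripper_width: 0.1
grasp_force: 4.3
```

send_rows(series=[[[0, 0, 1], [0, 0, 0], 0], [[0, 0, 0], [0, 0, 0], 0], [[0, 0, 0], [0, 0, 0], 0], [[0, 0, 0], [0, 0, 0], 0]])

```text
clock: 13.75
position: [493.1, 265.3, 176.1]
ee_rot: [-0.084, 0.996, -0.0, 0.0]
contact_force: [-4.4, -1.0, 10.7]
gripper_width: -0.1
grasp_force: 5.3
```

The stop is reached at 10.7 N. I'll let it come up, then go back over the handle.

send_rows(series=[[[0, 0, -5], [0, 0, 0], 0], [[0, 0, -7], [0, 0, 0], 0], [[0, 0, -8], [0, 0, 0], 0], [[0, 0, -10], [0, 0, 0], 0], [[0, 0, -15], [0, 0, 0], 0], [[0, 0, -15], [0, 0, 0], 0], [[0, 0, 0], [0, 0, 0], 0], [[0, 0, 0], [0, 0, 0], 0]])

```text
clock: 14.55
position: [493.1, 265.4, 233.8]
ee_rot: [-0.084, 0.996, 0.0, -0.0]
contact_force: [-0.2, 0.2, -0.6]
gripper_width: 0.1
grasp_force: 0.0
```

send_rows(series=[[[11, -6, 0], [0, 0, 0], 0], [[20, -13, 0], [0, 0, 0], 0], [[25, -16, 0], [0, 0, 0], 0], [[25, -16, 0], [0, 0, 0], 10], [[20, -13, 0], [0, 0, 0], 30], [[10, -6, 0], [0, 0, 0], 50], [[0, 0, 0], [0, 0, 0], 50], [[0, 0, 0], [0, 0, 0], 50]])

```text
clock: 15.35
position: [395.9, 178.2, 234.4]
ee_rot: [-0.084, 0.996, 0.0, 0.0]
contact_force: [-0.4, 0.4, 0.8]
gripper_width: 50.1
grasp_force: 0.0
```

```bash
cat > hd.py <<'E'
from h import *
def handle(zt):
    s=monitor.read_state();ci=camera_info("wrist");im=get_image("wrist")[:,:,::-1].copy()
    hsv=cv2.cvtColor(im,cv2.COLOR_BGR2HSV);H,S,V=[hsv[:,:,i].astype(int) for i in range(3)]
    m=(H<18)&(S>150)&(V>60);m[:130]=0;m[345:]=0;m[:,:255]=0;m[:,295:]=0
    c=blobs(m,50)[0][:,0,:];P=cast("wrist",c,zt,ci)[:,:2]
    vx,vy,x0,y0=cv2.fitLine(P.astype(np.float32),cv2.DIST_HUBER,0,.01,.01).ravel();d=np.array([vx,vy]);d*=np.sign(-d[0]);q=np.array([x0,y0]);t=(P-q)@d
    end=q+d*t.max();return s,im,d,end,np.ptp(t)
E
python3 - <<'E'
from hd import *
s,im,d,end,L=handle(56);p=s["position"];cv2.imwrite("pics/w8.png",im)
sd=get_image("side")[:,:,::-1];cv2.imwrite("pics/side8.png",sd)
print(p,s["ee_rot"],s["gripper_width"],s["contact_force"]);print(np.degrees(np.arctan2(d[1],d[0])),end,L,"axis",end-118*d,"grip",end-44*d)
x,y=s["ee_rot"][:2];tx=np.array([x*x-y*y,2*x*y]);ty=np.array([2*x*y,y*y-x*x]);D=end-44*d-p[:2];print(D@tx,D@ty,np.degrees(np.arctan2(ty[1],ty[0])))
E
```

```text
[395.89770906 178.23775842 234.39619628] [-8.39233983e-02  9.96472120e-01  1.71299773e-04  3.84569366e-04] 50.05719385585931 [-0.3688442   0.40951788  0.84452995]
-170.96925 [351.058943   169.71471281] 70.69460062093385 axis [467.59624311 188.23650046] grip [394.51352903 176.6211421 ]
1.635068444286082 -1.3623333824968389 99.62823870340544
```

send_rows(series=[[[2, -1, 20], [0, 0, 0], 50], [[0, 0, 35], [0, 0, 0], 50], [[0, 0, 40], [0, 0, 0], 50], [[0, 0, 40], [0, 0, 0], 50], [[0, 0, 30], [0, 0, 0], 50], [[0, 0, 20], [0, 0, 0], 50], [[0, 0, 8], [0, 0, 0], 50], [[0, 0, 0], [0, 0, 0], 50]])

```text
clock: 16.25
position: [393.7, 176.5, 40.2]
ee_rot: [-0.084, 0.996, -0.001, -0.001]
contact_force: [0.3, 0.2, -0.2]
gripper_width: 49.8
grasp_force: 0.0
```

send_rows(series=[[[0, 0, 0], [0, 0, 0], 30], [[0, 0, 0], [0, 0, 0], 5], [[0, 0, 0], [0, 0, 0], 5], [[0, 0, 0], [0, 0, 0], 5], [[0, 0, 0], [0, 0, 0], 5], [[0, 0, 0], [0, 0, 0], 5], [[0, 0, 0], [0, 0, 0], 5]])

```text
clock: 16.95
position: [394.0, 176.9, 41.8]
ee_rot: [-0.084, 0.996, 0.0, 0.0]
contact_force: [-1.7, 1.3, 6.1]
gripper_width: 11.6
grasp_force: 61.3
```

send_rows(series=[[[0, 0, -5], [0, 0, 0], 5], [[0, 0, -10], [0, 0, 0], 5], [[0, 0, -15], [0, 0, 0], 5], [[0, 0, -10], [0, 0, 0], 5], [[6, -9, 0], [0, 0, 0], 5], [[12, -17, 0], [0, 0, 0], 5], [[14, -20, 0], [0, 0, 0], 5], [[9, -13, 0], [0, 0, 0], 5]])

```text
clock: 17.75
position: [361.0, 109.1, 80.7]
ee_rot: [-0.083, 0.997, -0.001, -0.001]
contact_force: [-0.9, -0.1, -2.7]
gripper_width: 11.6
grasp_force: 60.3
```

send_rows(series=[[[0, 0, -12], [0, 0, 0], 5], [[0, -10, -16], [0, 0, 0], 5], [[3, -20, -8], [0, 0, 0], 5], [[4, -25, 0], [0, 0, 0], 5], [[4, -25, 0], [0, 0, 0], 5], [[4, -25, 0], [0, 0, 0], 5], [[4, -25, 0], [0, 0, 0], 5], [[4, -25, 0], [0, 0, 0], 5]])

```text
clock: 18.55
position: [365.5, -46.6, 117.1]
ee_rot: [-0.084, 0.996, -0.0, -0.0]
contact_force: [0.3, -0.3, -1.0]
gripper_width: 11.4
grasp_force: 60.3
```

```bash
python3 - <<'E'
from h import *
s=monitor.read_state();p=s["position"];print(p,s["ee_rot"],s["gripper_width"],s["contact_force"],s["joints"])
x,y=s["ee_rot"][:2];tx=np.array([x*x-y*y,2*x*y]);ty=np.array([2*x*y,y*y-x*x])
D=np.array([381,-274.5])+74*tx-p[:2];print(D,D@tx,D@ty)
E
```

```text
[365.51799389 -46.55411758 117.09539267] [-8.37462760e-02  9.96487076e-01 -6.82248906e-06 -2.62717428e-04] 11.377699218863176 [ 0.349317   -0.34692748 -0.96863616] [ 3.21795798e-01  7.97017447e-02 -7.42024890e-01 -1.62315230e-04
 -7.49583545e-01 -1.72478432e+00]
[ -57.47999985 -240.2967905 ] 96.78026572051222 -227.3325089905641
```

send_rows(series=[[[9, -22, 0], [0, 0, 0], 5], [[12, -28, 0], [0, 0, 0], 5], [[12, -28, 0], [0, 0, 0], 5], [[12, -28, 0], [0, 0, 0], 5], [[12, -28, 0], [0, 0, 0], 5], [[12, -28, 0], [0, 0, 0], 5], [[12, -28, 0], [0, 0, 0], 5], [[8, -18, 0], [0, 0, 0], 5]])

```text
clock: 19.35
position: [312.0, -266.6, 117.0]
ee_rot: [-0.083, 0.997, 0.0, -0.0]
contact_force: [1.1, -0.6, -1.3]
gripper_width: 11.2
grasp_force: 60.3
```

send_rows(series=[[[4, -8, 15], [0, 0, 0], 5], [[0, 0, 20], [0, 0, 0], 5], [[0, 0, 15], [0, 0, 0], 5], [[0, 0, 0], [0, 0, 0], 5], [[0, 0, 0], [0, 0, 0], 5]])

```text
clock: 19.85
position: [310.4, -273.8, 67.3]
ee_rot: [-0.084, 0.996, 0.0, -0.0]
contact_force: [0.6, -0.2, -1.6]
gripper_width: 11.1
grasp_force: 60.3
```

```bash
python3 - <<'E'
from h import *
s=monitor.read_state();p=s["position"];print(p,s["ee_rot"],s["gripper_width"],s["contact_force"])
x,y=s["ee_rot"][:2];tx=np.array([x*x-y*y,2*x*y]);ty=np.array([2*x*y,y*y-x*x])
D=np.array([381,-274.5])+74*tx-p[:2];print(D,D@tx,D@ty)
t=get_image("top")[:,:,::-1];sd=get_image("side")[:,:,::-1]
cv2.imwrite("pics/m9.png",np.hstack([cv2.resize(sd[140:240,280:410],(468,360),interpolation=cv2.INTER_CUBIC),cv2.resize(t[205:285,325:395],(315,360),interpolation=cv2.INTER_CUBIC)]))
ax=p[:2]-74*tx
print("pred rim side,top",(proj("side",[*ax,p[2]-29+47])-[280,140])*3.6,(proj("top",[*ax,p[2]-29+47])-[325,205])*4.5)
print("saucer ctr",(proj("side",[381,-274.5,22])-[280,140])*3.6,(proj("top",[381,-274.5,22])-[325,205])*4.5)
E
```

```text
[ 310.35848451 -273.7542158    67.31823849] [-8.38546006e-02  9.96477903e-01  7.21305272e-05 -4.35561060e-04] 11.13097083709064 [ 0.61771927 -0.2398002  -1.61522002]
[ -2.31779416 -13.11255417] 4.476548694643524 -12.54080098699648
pred rim side,top [[235.79305872 125.23657842]] [[169.91116702 169.492524  ]]
saucer ctr [[235.20379591 179.37433038]] [[171.18307815 178.39121394]]
```

View pics/m9.png

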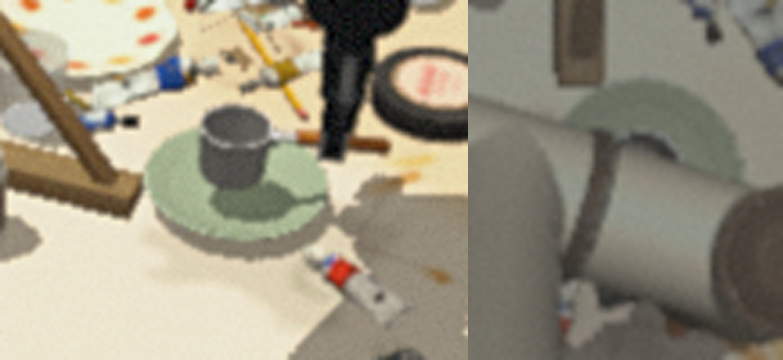

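The cup's rim is at (236,122) in the side crop, as predicted, and the saucer is centred near (237,182), also as predicted. I'll correct by the computed shift and lower.

send_rows(series=[[[2, -6, 0], [0, 0, 0], 5], [[2, -7, 6], [0, 0, 0], 5], [[0, 0, 10], [0, 0, 0], 5], [[0, 0, 8], [0, 0, 0], 5], [[0, 0, 4], [0, 0, 0], 5], [[0, 0, 0], [0, 0, 0], 5], [[0, 0, 0], [0, 0, 0], 5]])

```text
clock: 20.65
position: [309.0, -287.1, 39.1]
ee_rot: [-0.084, 0.996, 0.0, -0.0]
contact_force: [0.5, 0.1, -1.1]
gripper_width: 11.7
grasp_force: 60.3
```

send_rows(series=[[[0, 0, 2], [0, 0, 0], 5], [[0, 0, 0], [0, 0, 0], 5]])

```text
clock: 20.85
position: [309.0, -287.1, 37.3]
ee_rot: [-0.084, 0.996, -0.0, 0.0]
contact_force: [0.1, -0.1, -1.1]
gripper_width: 11.4
grasp_force: 60.3
```

send_rows(series=[[[0, 0, 1], [0, 0, 0], 5], [[0, 0, 0], [0, 0, 0], 5]])

```text
clock: 21.05
position: [309.0, -287.2, 36.5]
ee_rot: [-0.084, 0.996, -0.0, 0.0]
contact_force: [-0.1, 1.3, 0.5]
gripper_width: 11.5
grasp_force: 60.5
```

Beginning to touch. A little more, then release.

send_rows(series=[[[0, 0, 0.7], [0, 0, 0], 5], [[0, 0, 0], [0, 0, 0], 5]])

```text
clock: 21.25
position: [308.8, -287.3, 36.0]
ee_rot: [-0.084, 0.996, -0.0, -0.0]
contact_force: [-2.1, 0.2, 4.8]
gripper_width: 11.7
grasp_force: 61.1
```

send_rows(series=[[[0, 0, 0], [0, 0, 0], 20], [[0, 0, 0], [0, 0, 0], 40], [[0, 0, 0], [0, 0, 0], 50], [[0, 0, 0], [0, 0, 0], 50], [[0, 0, -8], [0, 0, 0], 50], [[0, 0, -20], [0, 0, 0], 50], [[0, 0, -30], [0, 0, 0], 50], [[0, 0, -35], [0, 0, 0], 50]])

```text
clock: 22.05
position: [308.2, -286.8, 129.5]
ee_rot: [-0.084, 0.996, 0.001, -0.001]
contact_force: [-0.1, -0.3, -0.0]
gripper_width: 50.4
grasp_force: 0.0
```

send_rows(series=[[[0, 0, -40], [0, 0, 0], 50], [[0, 0, -40], [0, 0, 0], 50], [[0, 0, -30], [0, 0, 0], 50], [[0, 0, 0], [0, 0, 0], 50], [[0, 0, 0], [0, 0, 0], 50]])

```text
clock: 22.55
position: [308.8, -286.9, 239.3]
ee_rot: [-0.084, 0.996, -0.0, 0.001]
contact_force: [0.6, 0.2, -0.2]
gripper_width: 50.0
grasp_force: 0.0
```

```bash
python3 - <<'E'
from h import *
s=monitor.read_state();print(s["clock"],s["position"],s["contact_force"])
ci=camera_info("wrist");w=get_image("wrist")[:,:,::-1].copy();sd=get_image("side")[:,:,::-1]
hsv=cv2.cvtColor(w,cv2.COLOR_BGR2HSV);H,S,V=[hsv[:,:,i].astype(int) for i in range(3)]
c=blobs((H>40)&(H<90)&(S>25)&(V>40),500)[0];r=cast("wrist",cv2.convexHull(c)[:,0],22,ci);print(cv2.minEnclosingCircle(r[:,:2].astype(np.float32)))
print(proj("wrist",[[381,-274.5,53],[381,-274.5,22]],ci))
cv2.imwrite("pics/m10.png",np.hstack([w,cv2.resize(sd[150:310,200:291+40],(240,293)).repeat(1,0) if 0 else cv2.copyMakeBorder(cv2.resize(sd[130:330,190:390],(240,240)),0,180,0,0,cv2.BORDER_CONSTANT)]))
E
```

```text
22.55 [ 308.83809423 -286.93319102  239.32785598] [ 0.62194077  0.18157924 -0.23943439]
((381.599853515625, -273.985107421875), 72.95580291748047)
[[275.22911434 259.40375069]
 [275.17561517 248.50785107]]
```

View pics/m10.png

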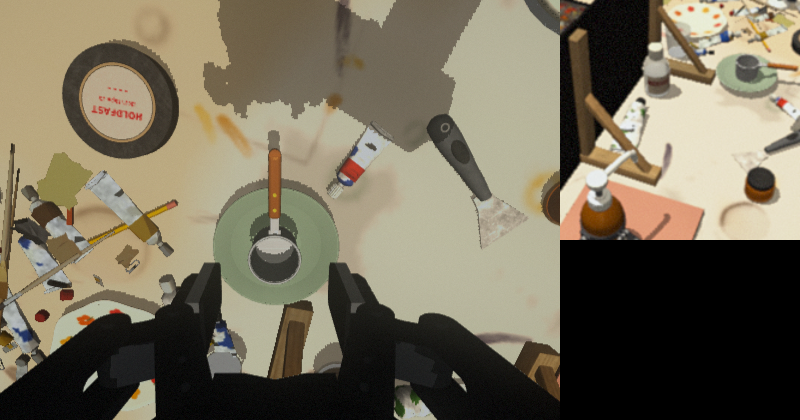

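The picture shows the dipper upright in the saucer, rim at (274,258) against a predicted (275,259) for dead centre. The gripper is clear, and the pump head is up. Handing in.

```bash
python3 -c "
from bench import job_done
print(job_done())"
```

```text
the job is handed in; nothing more can be done
None
```

I handed the job in at about 22.6 s: the dipper was filled with one full pump stroke and now stands upright in the middle of the saucer. The pump head is back up, and I saw no bystander disturbed. `job_done` returned no verdict.

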